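# Close the centrifuge and start it

## Task

The centrifuge is loaded: push its raised lid down with the fingertips, without slamming it, until it lies fully shut, and only then press the large round start key at the right-hand end of its control panel right in and let it come back up. Use the fingertips only: do not lift the lid any wider, do not press the small release key beside the start key, and do not pick up or shift the bottle, beaker and tube rack that stand around.

Things in the scene. Friction and masses are not known exactly. Their poses are not given: they have to be found in the camera images.
- centrifuge: Cream bench centrifuge, fixed, 240 wide (y), 300 deep (x), 165 mm high without the lid. Origin: centre of the underside, at bench height; +x to its back (hinge side), +y to its left seen from the robot, which faces its front. The rotor is under the lid. From 65 to 150 mm in front of the origin the control panel slopes at 20 degrees, from 165 down to 134 mm high at its front edge.
- lid (a joint): Angle of the lid, rad: 0 = fully shut on the housing, growing as the front edge rises; 0.55 to 1.1 at the start. The hinge is stiff: the lid stays where it is left. Pushing it down near the front takes 1 to 4 N. It counts as shut below 0.03. Its front edge should not come down faster than about half a metre per second (3 rad/s).
- lid_hinge (a point): Middle of the lid's hinge axis, which runs along the centrifuge's y at its back, 137 mm behind the centrifuge's origin and 172 mm above the bench. The lid is a flat slab, 236 wide, 26 mm thick, reaching 195 mm forward from this axis; its outer (upper) face lies 22 mm off the axis, square to the lid, and has a dark round window flush in it.
- lid_front (a point): Point on the lid's outer face, on the centre line, 165 mm from the hinge axis and 30 mm short of the front edge: a good place to push. It moves with the lid; its x axis runs along the lid towards the hinge, its z axis out of the outer face. With the lid shut it is 194 mm above the bench.
- start_key_top (a point): Centre of the top of the start key, the larger round key, 30 mm across, at the right-hand (-y) end of the panel, standing 8 mm proud of it. Its z axis points out, square to the panel (up and towards the robot, 20 degrees from vertical).
- start_key (a joint): How far the start key is pushed in, in m: 0 = out, 0.004 = right in; it travels square to the panel, needs about 1 N to begin and 3 N for full travel (somewhat more if not pushed squarely), springs back when let go, and counts as pressed beyond 0.002.
- release_key_top (a point): Centre of the top of the small round lid release key, 16 mm across, 60 mm to the left (+y) of the start key on the same panel, also 8 mm proud. Not to be pressed.
- release_key (a joint): How far the release key is pushed in, in m: 0 = out, 0.004 = right in.
- bottle: Amber glass bottle with a black cap, 70 mm across, 170 mm tall, loose, beside the centrifuge. Origin: centre of the underside. To be left alone.
- beaker: Clear glass beaker, 70 mm across, 90 mm tall, loose, beside the centrifuge. Origin: centre of the underside. To be left alone.
- tube_rack: White tube rack, 110 by 60 mm, 56 mm high with its small tubes, loose, beside the centrifuge. Origin: centre of the underside. To be left alone.

How it is judged (in metres and radians):
On the way, in this order (a step that is already met when the one before it is completed fails the run):
1. the lid has been pushed fully shut (value of joint lid below 0.03 rad), for 0.2 s.
2. the start key is pressed right in, with the lid shut (value of joint start_key above 0.002 m and value of joint lid below 0.03 rad), for 0.1 s.
At the end, for the whole second after the job is handed in: The lid is shut (below 0.03 rad), both keys are back out (within 1 mm), and bottle, beaker and tube rack stand within 20 mm of where they were (value of joint lid below 0.03 rad and value of joint each of start_key, release_key below 0.001 m and distance of each of bottle, beaker, tube_rack from where it was at the start of the episode below 0.02 m); the robot touches nothing.
It fails at once if the start key is pressed before the lid is shut (value of joint start_key above 0.002 m and value of joint lid above 0.03 rad).
It fails at once if the lid release key is pressed (value of joint release_key above 0.002 m).
It fails at once if the lid is slammed (faster than 3 rad/s) (velocity of joint lid below -3 rad/s).
It fails at once if the lid is lifted wider open (beyond 1.25 rad) (value of joint lid above 1.25 rad).
It fails at once if the bottle, the beaker or the tube rack is lifted or shifted by more than 20 mm, or tipped (distance of any of bottle, beaker, tube_rack from where it was at the start of the episode above 0.02 m or angle between any of bottle, beaker, tube_rack's own z axis and vertical above 0.35 rad).
It also fails if it takes over 48 s, if anything falls off the work surface, if the arm or the gripper's body presses on something with over 40 N, if the wrist force passes 120 N, or if a joint passes its speed limit or range.

## Robot

A 6-joint arm with a two-finger parallel gripper is mounted at the origin on the work surface. World frame = base frame: x ahead of the robot, y to its left, z up, the work surface at z = 0. Lengths are in mm, angles in rad, forces in N, time in s.
With the tool pointing down it reaches from about 275 to 1000 mm from the base axis. Payload 8.4 kg.
Tool frame: the origin (TCP) lies at the very end of the fingers, on their centre line; the grasp point (between the pads) lies 19 mm behind it; z points along the fingers, y is the direction in which the jaws open and shut (so a half turn about z gives the same grasp; the last joint's range is limited). The gripper opens to 85 mm and grips with 20 to 120 N. Pads are 22 mm wide; open, the fingers measure 114 mm over their backs; the gripper's body (76 mm by 85 mm) begins 54 mm behind the grasp point. The pads swing forward as they close: fully open they stand 13 mm farther back than shut.
Start: joints at [-1.212, 0.353, 1.633, -0, 1.155, -0.002], TCP at [220.638, -584.762, 231.281] pointing down, gripper open.
Joint ranges: [-2.63, 2.63], [-0.92, 2.1], [0.06, 2.66], [-1.3, 4.44], [0, 2.69], [-3.02, 3.02]. Speed limits (rad/s): [2.22, 2.22, 2.79, 3.14, 3.14, 3.14].

## Interface

Orientations are given as [roll, pitch, yaw] about the fixed x, y, z axes, in that order (R = Rz(yaw) Ry(pitch) Rx(roll)).
In Python, from rig import sense, grab_frame, get_calibration, sign_off, boxes_of, trace gives the robot as it stands.
- The arm moves only by the tool servo_tool, never from a script. Its argument "rows" is a list of rows, each a list of 3 entries, a list of its own where there are three numbers: the finger opening in mm, from 0 to 85.4, then the shift along the tool's x, y, z in mm, then the turn, a rotation vector about the tool's x, y, z in degrees. A call has 1 to 8 rows; each row shifts and turns the commanded pose from where the row before left it, along the tool's axes as they then stand; what a row does not reach is not made up. A row lasts 1/8 s, in which the tool goes at most 62.5 mm and 10.7 degrees, less where a joint would pass 70% of its speed; a pose out of reach is approached as far as the arm can. A call is refused whole if a number of a shift passes 62.5 or a number of a turn 10.7, either way. A call with a gripper value outside its range is refused whole. The fingers move at their own pace and stop on an object; "force" is the grip in N (left out, the last holds). Time passes only in rows, so rows that do not move let the fingers close. It gives the time, the measured TCP pose, the force and the opening at its end, in the units of the state.
- sense(): the state, without advancing time (a new reading comes with each control period).
- grab_frame(name): name is "scene" or "top"; returns the picture (480x640x3 uint8, blue, green, red); there is no depth.
- get_calibration(name): a dict with "intrinsics" (3x3 intrinsics, pixels), "world_to_cam" (4x4, takes a point from world to camera coordinates). Camera axes: x right, y down, z forward; pixel columns grow to the right and rows downward; lengths in mm; the calibration is good to about 2 mm. A picture is of the moment at which its call begins. get_calibration takes no time and is no camera call.
- sign_off(): hands the job in, once; it reports no verdict.
Trained networks look in the newest picture that a camera, given by its name, has taken for a name from the list of things; names that differ only in an ending like _2 or _b are one class to them, and where a whole thing is asked for, a point or a joint stands for the part that bears it (a point fixed in the world has none). Each returns a list of dicts, best first, with "conf" (0 to 1); they miss things now and then, are a little off and sometimes report something else, mostly with a low value. They report only what shows in the picture. A call takes as long as a camera call.
- boxes_of(camera, thing): "centre" ([x, y, z] in mm, in the coordinates of the camera as it stood for that picture, good to about 4 mm: the middle of the surface that is visible of it).
- trace(camera, thing): "mask" (480x640 bool, what is visible of it).
The state is a dict: "clock": time; "qpos": joint angles; "qvel": joint speeds; "joint_efforts": joint torques, N m; "eef_pos": TCP position; "tcp_rot": TCP orientation; "contact_force": force on the tool from outside, world axes, zero at the start; "wrist_torque": the same for the moment, N m; "opening": opening from 0.0 (shut) to 1.0 (fully open).
Only numpy, scipy, OpenCV 4.12 (cv2) and the standard library are available. Lean on these libraries where they do the work, as an engineer would, in place of code of your own. Each camera call takes 0.05 s, during which the arm holds its last target. There are 200 camera calls.

## Working session

There is one attempt and no reset: what is moved stays moved. The work goes in short steps, Python scripts to look and compute and a tool call to move; the robot and the scene stay as the last step left them, time stands still between calls to the robot, and variables do not carry over. Pictures are saved under pics/ and viewed, about 8 in all and at most 12, crops included, and the job is handed in when it is done.

Besides the shell and the picture viewer there is one more tool, called after ">>>" as name([rows], argument=value, ...), one row to a line, values as JSON. servo_tool: Moves the arm, as the interface text tells. Its arguments: {"type":"object","properties":{"rows":{"type":"array","items":{"type":"array"}},"force":{"type":"number"}},"required":["rows"]}

```bash
mkdir -p pics; cat > h.py <<'E'
import numpy as np, cv2
from rig import *
def w(cam,p):
    T=np.linalg.inv(np.array(get_calibration(cam)["world_to_cam"])); return (T@np.r_[p,1])[:3]
def px(cam,P):
    c=get_calibration(cam); q=(np.array(c["world_to_cam"])@np.r_[P,1])[:3]; u=np.array(c["intrinsics"])@q; return u[:2]/u[2]
E
python3 - <<'E'
from h import *
ims=[]
for c in("scene","top"):
    im=grab_frame(c); cv2.imwrite(f"pics/{c}0.png",im)
    T=np.linalg.inv(np.array(get_calibration(c)["world_to_cam"])); print(c,T[:3,3].round(),T[:3,2].round(2))
    for t in("centrifuge","lid","lid_front","start_key_top","release_key_top","lid_hinge","bottle","beaker","tube_rack"):
        try: print(c,t,[(round(b["conf"],2),w(c,b["centre"]).round().tolist(),px(c,w(c,b["centre"])).round().tolist()) for b in boxes_of(c,t)][:2])
        except Exception as e: print(c,t,e)
print(sense())
E
```

```text
scene [1098. -117.  870.] [-0.53  0.14 -0.83]
scene centrifuge [(0.82, [710.0, 38.0, 218.0], [350.0, 251.0])]
scene lid [(0.86, [689.0, 47.0, 241.0], [352.0, 232.0])]
scene lid_front [(0.82, [689.0, 45.0, 245.0], [351.0, 231.0])]
scene start_key_top []
scene release_key_top []
scene lid_hinge [(0.94, [687.0, 44.0, 243.0], [350.0, 230.0])]
scene bottle [(0.56, [641.0, 233.0, 118.0], [431.0, 225.0])]
scene beaker [(0.88, [570.0, -144.0, 57.0], [242.0, 260.0])]
scene tube_rack [(0.7, [745.0, -151.0, 31.0], [258.0, 343.0])]
top [561.  26. 942.] [ 0.1  -0.02 -0.99]
top centrifuge [(0.57, [616.0, 49.0, 214.0], [291.0, 249.0])]
top lid [(0.67, [666.0, 54.0, 255.0], [286.0, 213.0]), (0.36, [727.0, -155.0, 39.0], [399.0, 198.0])]
top lid_front [(0.86, [666.0, 52.0, 257.0], [288.0, 213.0])]
top start_key_top [(0.76, [520.0, -33.0, 156.0], [342.0, 309.0]), (0.43, [665.0, 55.0, 256.0], [286.0, 214.0])]
top release_key_top [(0.63, [516.0, 29.0, 157.0], [305.0, 313.0])]
top lid_hinge [(0.89, [666.0, 53.0, 256.0], [287.0, 213.0])]
top bottle [(0.76, [613.0, 228.0, 121.0], [189.0, 256.0]), (0.19, [518.0, 31.0, 162.0], [303.0, 311.0])]
top beaker [(0.88, [556.0, -151.0, 17.0], [397.0, 286.0])]
top tube_rack [(0.72, [729.0, -151.0, 39.0], [397.0, 197.0])]
{'clock': 1.0, 'qpos': array([-1.21244401e+00,  3.52973788e-01,  1.63339469e+00, -9.35724463e-07,
        1.15523023e+00, -2.39790628e-03]), 'qvel': array([ 0.00123899, -0.00158756, -0.00022622, -0.00025419,  0.0002349 ,
       -0.00024372]), 'joint_efforts': array([-1.57728613e-03, -6.05183315e+01, -3.42440379e+01,  1.42276149e-04,
        9.45940774e-04,  2.23577990e-05]), 'eef_pos': array([ 220.60997607, -584.76676874,  231.29962499]), 'tcp_rot': array([-3.14158660e+00,  8.41564897e-07,  3.60750600e-01]), 'contact_force': array([0.86273924, 0.26299192, 0.14025525]), 'wrist_torque': array([-0.02868004, -0.01494458, -0.07235424]), 'opening': 0.9945444857102403}
```

View pics/scene0.png

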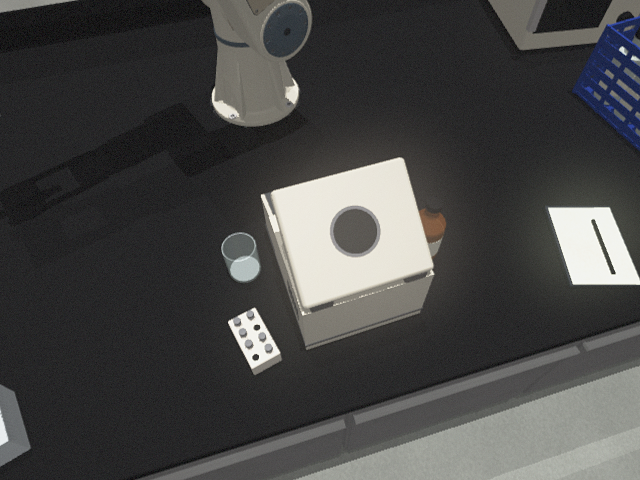

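View pics/top0.png

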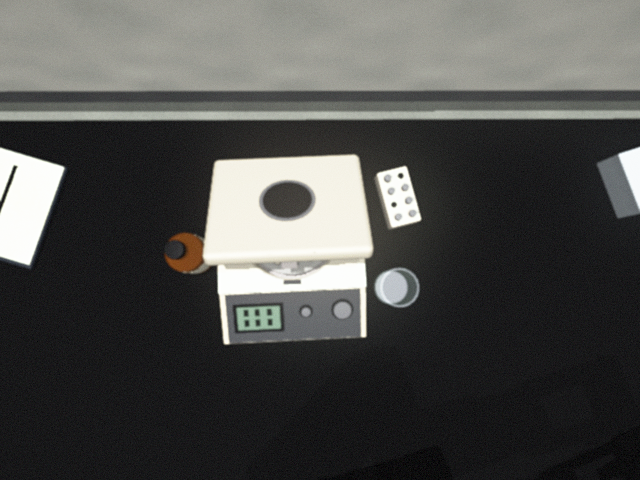

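The top view shows the keys at about (342,309) for start and (306,311) for release, with the lid's front edge near row 255. The scene view, from behind, shows the lid's front corners near (272,192) and (403,158). I'll fit the pose and the lid angle from these.

```bash
cat > fit.py <<'E'
from h import *
from scipy.optimize import least_squares
def cen(c,t):
    m=trace(c,t)[0]["mask"]; y,x=np.nonzero(m); return np.array([x.mean(),y.mean()])
for c in("top","scene"): grab_frame(c)
ks=cen("top","start_key_top"); kr=cen("top","release_key_top"); print(ks,kr)
m=trace("scene","lid")[0]["mask"].astype(np.uint8)
cs=max(cv2.findContours(m,0,2)[0],key=cv2.contourArea); print(cv2.approxPolyDP(cs,8,True)[:,0].tolist())
def W(p,P):
    R=np.array([[np.cos(p[2]),-np.sin(p[2]),0],[np.sin(p[2]),np.cos(p[2]),0],[0,0,1]]); return R@P+[p[0],p[1],0]
def lid(p,d,y,h): t=p[3]; return W(p,np.array([137-d*np.cos(t)+h*np.sin(t),y,172+d*np.sin(t)+h*np.cos(t)]))
def key(p,y): return W(p,np.array([p[5],y,165-(-65-p[5]-2.7)*np.tan(.349)+7.5]))
obs=[("top",lambda p:key(p,p[4]),ks,1),("top",lambda p:key(p,p[4]+60),kr,1),
("top",lambda p:W(p,np.array([-150,120,134])),[225,343],2),("top",lambda p:W(p,np.array([-150,-120,134])),[365,336],2),
("scene",lambda p:lid(p,195,-118,22),[272,191],2),("scene",lambda p:lid(p,195,118,22),[404,157],2)]
f=lambda p:np.concatenate([(px(c,g(p))-o)/s for c,g,o,s in obs])
s=least_squares(f,[630,45,.05,.7,-80,-110],x_scale=[10,10,.1,.1,10,10]); p=s.x
print("cx cy yaw theta keyy keyx",p.round(3)); print(s.fun.round(1))
print("lid_front",lid(p,165,0,22).round(1),"edge",lid(p,195,0,22).round(1),"hinge",W(p,np.array([137,0,172])).round(1))
print("start",key(p,p[4]).round(1),"rel",key(p,p[4]+60).round(1))
E
python3 fit.py
```

```text
[342.2        309.19583333] [287.12048992 211.42077953]
[[402, 159], [271, 193], [304, 308], [432, 267]]
cx cy yaw theta keyy keyx [ 6.16247e+02  2.62700e+01 -2.66000e-01  4.29000e-01 -4.78400e+01
 -1.22990e+01]
[ -9.2 -44.3   9.3  43.9  -5.5 -11.2  -6.3  10.4  -7.5  -6.8  -4.3   8.3]
lid_front [612.5  27.3 260.6] edge [586.2  34.5 273.1] hinge [748.4  -9.8 172. ]
start [591.8 -16.6 192.7] rel [607.6  41.2 192.7]
```

The release mask landed on the lid, so I'll use the release key's position from the picture instead.

```bash
sed -i 's/^ks=.*/ks=cen("top","start_key_top"); kr=np.array([305.7,311.5])/' fit.py; python3 fit.py
```

```text
Traceback (most recent call last):
  File "fit.py", line 7, in <module>
    m=trace("scene","lid")[0]["mask"].astype(np.uint8)
      ~~~~~~~~~~~~~~~~~~~~^^^
IndexError: list index out of range
```

```bash
sed -i '/^m=trace/d;/^cs=/d' fit.py; python3 fit.py
```

```text
cx cy yaw theta keyy keyx [ 6.20887e+02  5.24530e+01  3.70000e-02  5.32000e-01 -8.14780e+01
 -1.04862e+02]
[-0.2 -0.4  0.2  0.3 -1.2 -0.2  0.3 -0.5 -0.9  0.  -0.1 -0.7]
lid_front [626.9  52.7 274.7] edge [601.   51.7 289.9] hinge [757.8  57.5 172. ]
start [519.1 -32.9 159. ] rel [516.9  27.1 159. ]
```

>>> servo_tool([
  [0, [0, 0, -60], [0, 0, 9.3]],
  [0, [0, 0, -60], [0, 0, 9.3]],
  [0, [30, -44, 0], [0, 0, 0]],
  [0, [30, -44, 0], [0, 0, 0]],
  [0, [30, -44, 0], [0, 0, 0]],
  [0, [30, -44, 0], [0, 0, 0]],
  [0, [30, -44, 0], [0, 0, 0]],
  [0, [30, -44, 0], [0, 0, 0]],
])

```text
clock: 2.6
eef_pos: [391.6, -312.9, 351.5]
tcp_rot: [3.141, -0.001, 0.036]
contact_force: [0.1, -1.0, 0.5]
opening: 0.001
```

>>> servo_tool([
  [0, [30, -44, 0], [0, 0, 0]],
  [0, [30, -44, 0], [0, 0, 0]],
  [0, [30, -44, 0], [0, 0, 0]],
  [0, [30, -44, 0], [0, 0, 0]],
  [0, [30, -44, 0], [0, 0, 0]],
  [0, [30, -44, 0], [0, 0, 0]],
  [0, [0, 0, 0], [0, 0, 0]],
  [0, [0, 0, 0], [0, 0, 0]],
])

```text
clock: 3.6
eef_pos: [561.0, -44.2, 351.1]
tcp_rot: [3.141, 0.001, 0.037]
contact_force: [-1.8, -0.9, 0.2]
opening: -0.0
```

>>> servo_tool([
  [0, [32, -47, 0], [0, 0, 0]],
  [0, [32, -47, 0], [0, 0, 0]],
  [0, [0, 0, 20], [0, 0, 0]],
  [0, [0, 0, 20], [0, 0, 0]],
  [0, [0, 0, 12], [0, 0, 0]],
  [0, [0, 0, 8], [0, 0, 0]],
  [0, [0, 0, 0], [0, 0, 0]],
  [0, [0, 0, 0], [0, 0, 0]],
])

```text
clock: 4.6
eef_pos: [622.2, 52.0, 292.0]
tcp_rot: [-3.142, -0.001, 0.036]
contact_force: [0.3, -0.8, 1.0]
opening: 0.002
```

```bash
python3 - <<'E'
from h import *
a=grab_frame("scene");b=grab_frame("top")
s=sense();print(s["eef_pos"],s["contact_force"],px("scene",s["eef_pos"]),px("top",s["eef_pos"]))
cv2.imwrite("pics/2.png",np.hstack([cv2.resize(a[100:340,200:500],None,fx=1.3,fy=1.3),cv2.resize(b[120:360,160:460],None,fx=1.3,fy=1.3)]))
E
```

```text
[622.13690191  52.11130219 291.95380233] [0.42579588 0.4597646  0.19151899] [342.86350379 181.21945062] [286.84950402 240.43629009]
```

View pics/2.png

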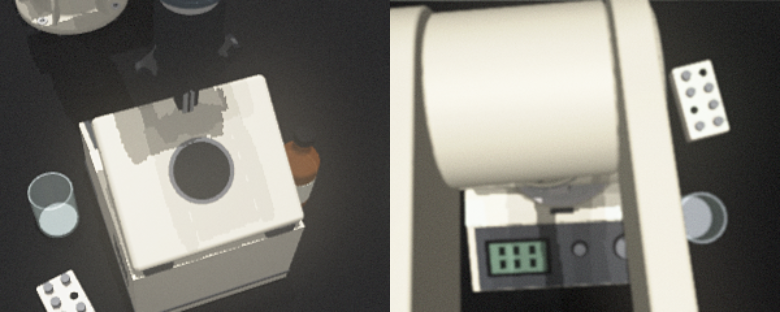

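The fingertips are over the front of the lid, just in front of the dark window. I'll push down along the arc.

>>> servo_tool([
  [0, [0, 0, 8], [0, 0, 0]],
  [0, [0, 0, 8], [0, 0, 0]],
  [0, [-6, 0, 8], [0, 0, 0]],
  [0, [-5, 0, 8], [0, 0, 0]],
  [0, [-4, 0, 8], [0, 0, 0]],
  [0, [-4, 0, 8], [0, 0, 0]],
])

```text
clock: 5.45
eef_pos: [602.4, 51.5, 242.7]
tcp_rot: [-3.142, 0.0, 0.036]
contact_force: [0.7, 0.9, 1.2]
opening: 0.002
```

>>> servo_tool([
  [0, [-4, 0, 9], [0, 0, 0]],
  [0, [-3, 0, 9], [0, 0, 0]],
  [0, [-2, 0, 9], [0, 0, 0]],
  [0, [-1, 0, 9], [0, 0, 0]],
])

```text
clock: 5.95
eef_pos: [592.6, 51.1, 206.6]
tcp_rot: [3.142, 0.0, 0.036]
contact_force: [-0.4, 0.0, 1.6]
opening: 0.006
```

>>> servo_tool([
  [0, [-1, 0, 5], [0, 0, 0]],
  [0, [0, 0, 4], [0, 0, 0]],
  [0, [0, 0, 2], [0, 0, 0]],
  [0, [0, 0, 0], [0, 0, 0]],
])

```text
clock: 6.45
eef_pos: [592.0, 51.1, 196.2]
tcp_rot: [-3.142, -0.0, 0.036]
contact_force: [0.4, -0.5, 0.9]
opening: -0.002
```

>>> servo_tool([
  [0, [0, 0, 2], [0, 0, 0]],
  [0, [0, 0, 0], [0, 0, 0]],
])

```text
clock: 6.7
eef_pos: [592.0, 51.1, 194.3]
tcp_rot: [-3.142, -0.0, 0.036]
contact_force: [-0.2, -0.2, 0.9]
opening: -0.0
```

>>> servo_tool([
  [0, [0, 0, 1], [0, 0, 0]],
  [0, [0, 0, 1], [0, 0, 0]],
  [0, [0, 0, 0], [0, 0, 0]],
])

```text
clock: 7.08
eef_pos: [592.0, 51.1, 194.0]
tcp_rot: [-3.142, -0.001, 0.036]
contact_force: [-5.6, -0.6, 13.9]
opening: -0.003
```

```bash
python3 - <<'E'
from h import *
a=grab_frame("scene")
s=sense();print(s["eef_pos"],s["contact_force"])
cv2.imwrite("pics/3.png",cv2.resize(a[140:340,200:460],None,fx=2.5,fy=2.5))
E
```

```text
[592.05644643  51.07904132 193.99321539] [-4.5212338  -0.61643397 14.41119546]
```

View pics/3.png

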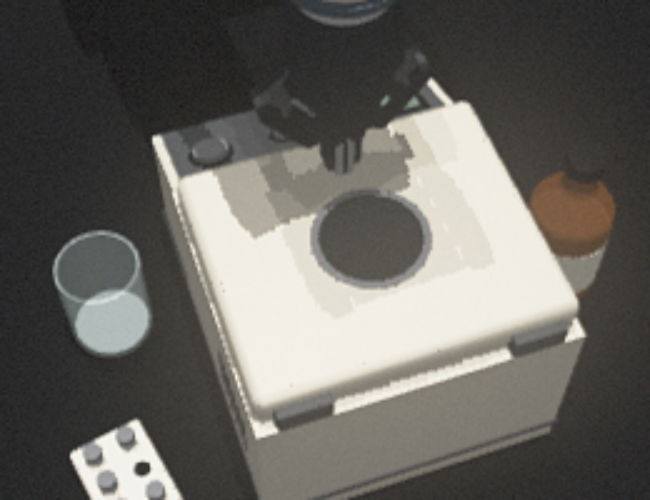

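The lid is flat on the housing: the fingertip came to a hard stop at z = 194.0, the shut height. I'll back off and line up with the start key, tilting 20 degrees.

>>> servo_tool([
  [0, [0, 0, -20], [0, 0, 0]],
  [0, [0, 0, -40], [0, 0, 0]],
  [0, [-37, 27, 0], [0, 0, 0]],
  [0, [-37, 27, 0], [0, 0, 0]],
  [0, [-37, 26, 0], [0, 0, 0]],
  [0, [0, 0, 0], [0, 10, 0]],
  [0, [0, 0, 0], [0, 10, 0]],
  [0, [0, 0, 0], [0, 0, 0]],
])

```text
clock: 8.12
eef_pos: [480.8, -32.9, 251.4]
tcp_rot: [-3.141, -0.348, 0.035]
contact_force: [0.7, 0.1, 0.1]
opening: 0.003
```

```bash
python3 - <<'E'
from h import *
from scipy.spatial.transform import Rotation as Ro
a=grab_frame("scene");b=grab_frame("top")
s=sense();print(s["eef_pos"],s["tcp_rot"],s["contact_force"])
for t in("start_key_top","release_key_top","lid_front"): print(t,[(round(q["conf"],2),w("scene",q["centre"]).round().tolist()) for q in boxes_of("scene",t)][:2])
K=np.array([519.1,-32.9,159.])
print("to key in tool axes",Ro.from_euler("xyz",s["tcp_rot"]).inv().apply(K-s["eef_pos"]).round(1), px("scene",K),px("scene",[516.9,27.1,159]))
c=cv2.resize(a[160:300,220:420],None,fx=4,fy=4,interpolation=cv2.INTER_CUBIC)
p=(px("scene",K)-[220,160])*4; cv2.drawMarker(c,tuple(int(v) for v in p),(0,0,255),0,14)
cv2.imwrite("pics/4.png",c)
E
```

```text
[484.31752572 -32.98433075 253.12833528] [ 3.14154476 -0.34806718  0.03594454] [ 0.52369006 -0.36954354  0.32132501]
start_key_top [(0.7, [526.0, -33.0, 158.0]), (0.37, [677.0, 45.0, 195.0])]
release_key_top []
lid_front [(0.69, [520.0, 22.0, 156.0]), (0.63, [676.0, 45.0, 193.0])]
to key in tool axes [  0.6   1.2 100.3] [283.84253695 197.78016723] [312.86879774 189.96891715]
```

View pics/4.png

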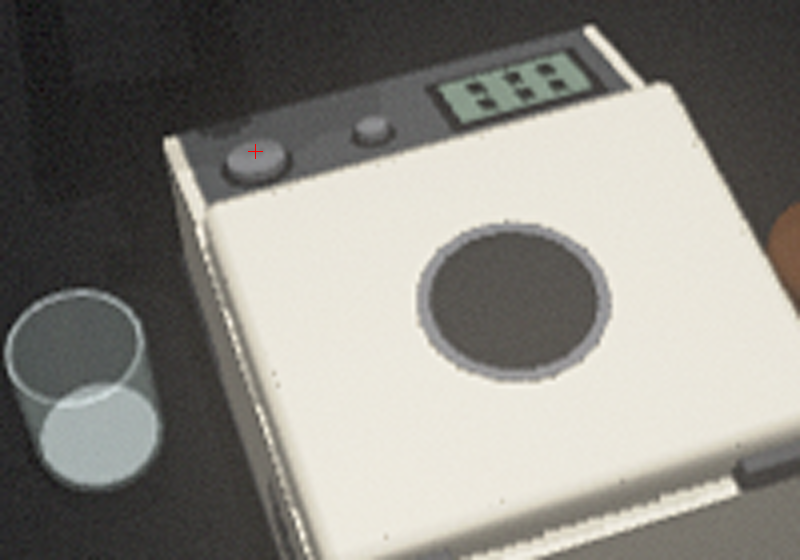

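The lid lies flat. The start key's top is at crop (257,158), while my estimate sits at (255,151), so the key is about 3 mm further in +x. The beaker hasn't moved. I'll approach along the key axis with that correction.

>>> servo_tool([
  [0, [3, 1, 30], [0, 0, 0]],
  [0, [0, 0, 30], [0, 0, 0]],
  [0, [0, 0, 20], [0, 0, 0]],
  [0, [0, 0, 10], [0, 0, 0]],
  [0, [0, 0, 4], [0, 0, 0]],
  [0, [0, 0, 2], [0, 0, 0]],
  [0, [0, 0, 0], [0, 0, 0]],
])

```text
clock: 9.25
eef_pos: [519.8, -32.6, 163.6]
tcp_rot: [3.141, -0.35, 0.036]
contact_force: [-0.0, 1.0, -0.3]
opening: 0.002
```

>>> servo_tool([
  [0, [0, 0, 2], [0, 0, 0]],
  [0, [0, 0, 1], [0, 0, 0]],
  [0, [0, 0, 0], [0, 0, 0]],
])

```text
clock: 9.62
eef_pos: [520.6, -32.6, 160.4]
tcp_rot: [3.142, -0.349, 0.036]
contact_force: [-1.2, 0.1, 1.0]
opening: 0.001
```

>>> servo_tool([
  [0, [0, 0, 1], [0, 0, 0]],
  [0, [0, 0, 1], [0, 0, 0]],
  [0, [0, 0, 1], [0, 0, 0]],
  [0, [0, 0, 0], [0, 0, 0]],
])

```text
clock: 10.12
eef_pos: [521.7, -32.5, 157.5]
tcp_rot: [3.142, -0.349, 0.036]
contact_force: [0.6, -0.1, 2.1]
opening: -0.0
```

>>> servo_tool([
  [0, [0, 0, 1], [0, 0, 0]],
  [0, [0, 0, 1], [0, 0, 0]],
  [0, [0, 0, 0], [0, 0, 0]],
])

```text
clock: 10.5
eef_pos: [522.2, -32.5, 156.5]
tcp_rot: [3.142, -0.349, 0.036]
contact_force: [-11.4, -0.5, 20.2]
opening: 0.004
```

The key has hit its hard stop at about 20 N, after roughly 4 mm of travel from first contact. I'll hold briefly, retreat and check.

>>> servo_tool([
  [0, [0, 0, 0], [0, 0, 0]],
  [0, [0, 0, -5], [0, 0, 0]],
  [0, [0, 0, -15], [0, 0, 0]],
  [0, [0, 0, -40], [0, 0, 0]],
  [0, [0, 0, -50], [0, 0, 0]],
  [0, [0, 0, -50], [0, 0, 0]],
  [0, [0, 0, 0], [0, 0, 0]],
  [0, [0, 0, 0], [0, 0, 0]],
])

```text
clock: 11.5
eef_pos: [467.1, -34.4, 305.8]
tcp_rot: [-3.142, -0.349, 0.036]
contact_force: [-0.8, -0.1, -0.1]
opening: -0.003
```

```bash
python3 - <<'E'
from h import *
a=grab_frame("scene");s=sense();print(s["clock"],s["eef_pos"],s["contact_force"])
for t in("bottle","beaker","tube_rack"): print(t,[(round(q["conf"],2),w("scene",q["centre"]).round().tolist()) for q in boxes_of("scene",t)][:1])
cv2.imwrite("pics/5.png",cv2.resize(a[150:380,200:460],None,fx=2.5,fy=2.5))
E
```

```text
11.55 [466.90051177 -34.39794197 304.95764078] [-0.73132934 -0.23153503 -0.54011434]
bottle [(0.6, [638.0, 231.0, 112.0])]
beaker [(0.84, [566.0, -142.0, 55.0])]
tube_rack [(0.97, [745.0, -157.0, 34.0])]
```

View pics/5.png

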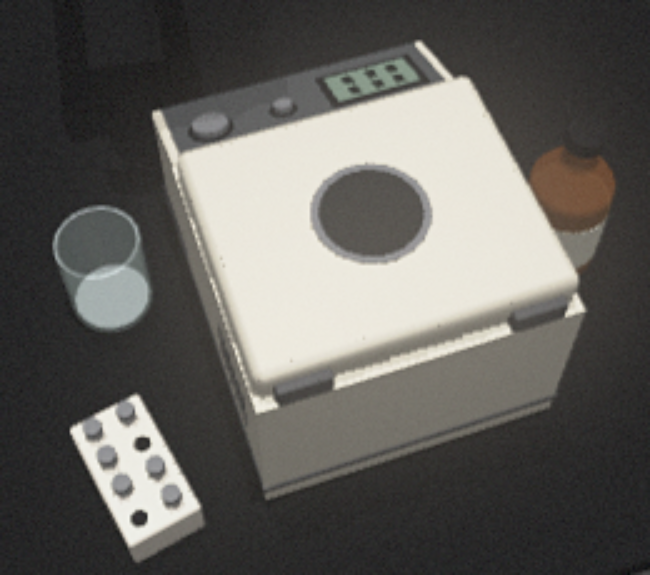

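The lid is flat, both keys stand proud (crop (210,126) and (283,106)), and the objects haven't moved. The arm is clear.

```bash
python3 -c "from rig import *; print(sign_off())"
```

```text
the job is handed in; nothing more can be done
None
```

I pushed the lid shut with closed fingertips, then pressed the start key fully in and released it. I handed the job in at about 11.6 s of the 48 s allowed; the hand-in gave no verdict.

- **Lid:** I lowered it slowly, at about 0.5 rad/s. It reached a hard stop at z = 194.0 mm, which is exactly its shut height, with 14 N on the fingertips. The pictures afterwards show it flat.
- **Start key:** I pressed square to the panel, with the tool tilted 20°. After about 4 mm of travel it hit its stop at roughly 20–23 N, and I held it there for more than 0.1 s.
- **Final picture:** The lid is shut and both keys stand proud. The bottle, beaker and rack show within about 7 mm of their first readings, which is close to the networks' error. The arm is well clear, with wrist force near zero.

**Checks that disagreed:**
- The network's mask for the release key landed on the lid, so I took that key's position from the picture instead.
- The second view put the start key about 3 mm further back than my first fit, and I corrected for that before pressing.
- I fitted the lid's starting angle at 0.53 rad, just under the stated 0.55–1.1 range.

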